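# Hold a porcelain knob seated on the depth gauge

### The job

Help me check the depth of the recess under a drawer knob. Take the knob with the large plain round head out of the pocketed board (the others there are square, oval, or round but clearly smaller) and set it upright, foot down and centred, over the sprung plunger of the dial gauge. Gently press it down against the spring until its foot sits flat on the steel anvil and keep it pressed there in the gripper while I read the dial from my side of the bench: finish holding it down, do not let go, and leave the other knobs in their pockets.

Things in the scene. Friction and masses are not known exactly. Their poses are not given: they have to be found in the camera images.
- knob_center (a point): The wanted knob: white porcelain, 40 mm tall, about 50 g, upright in a pocket. Foot 30 mm across (up to 10 mm), neck 21 mm (to 18 mm), plain round head 40 mm across with straight sides from 18 to 34 mm above the underside, shallow dome above. Under the foot a round recess, 18 mm across, 5 mm deep. The point is on its axis, 20 mm above the underside; z is up along the axis.
- anvil_top (a point): Centre of the flat level top of the gauge's round steel anvil, 44 mm across, 126 mm above the bench; the plunger comes up through it and is all that stands higher. The gauge is fixed: grey base 130 x 100 mm, column and table plate 100 x 64 mm under the anvil, dial below the plate, roughly on the side away from the robot (its +x).
- plunger (a joint): The gauge's upright sprung plunger, 8 mm across, rounded tip, 12 mm above the anvil when free. Value in m: 0 free, growing as it is pushed down, at most 0.0095. The spring pushes up with 2.4 N at 0 plus 0.6 N per mm. With the knob's foot flat on the anvil its tip is in the recess and it reads about 0.007 (6.6 N). The needle turns once per 10 mm.
- tray: Plywood board, 160 mm (its x) by 235 mm (its y), 20 mm thick, fixed to the bench. Six round pockets 33 mm across, 6 mm deep, at x = -37.5 and 37.5 mm and y = -75, 0 and 75 mm. Origin at the centre of its underside; the pocket floors are 14 mm above it. Four pockets hold a knob each, foot down, in any arrangement.
- knob_square_center (a point): Another knob, not wanted: square head 34 x 34 mm, 38 mm tall, same foot. The point is its centre, 19 mm above its underside.
- knob_small_center (a point): Another knob, not wanted: small round head 25 mm across, narrower than its foot, 28 mm tall. The point is its centre, 14 mm above its underside.
- knob_oval_center (a point): Another knob, not wanted: oval head 44 x 22 mm (long along its x), 34 mm tall. The point is its centre, 17 mm above its underside.
Not all that is in view belongs to the job. What is shaped like the part that bears knob_center but orange is not meant.

How it is judged:
By the outcome, as a careful person would: the job done as asked, in the order asked, and still so for the second after the job is handed in, while the arm keeps its last pose, push and grip.
It also fails if it takes over 48 s, if anything falls off the work surface, if the arm or the gripper's body presses on something with over 40 N, if the wrist force passes 120 N, or if a joint passes its speed limit or range.

### The arm

A 7-joint arm with a two-finger parallel gripper is mounted at the origin on the work surface. World frame = base frame: x ahead of the robot, y to its left, z up, the work surface at z = 0. Lengths are in m, angles in rad, forces in N, time in s.
With the tool pointing down it reaches from about 0.425 to 0.875 m from the base axis. Payload 4.7 kg.
Tool frame: the origin (TCP) lies between the finger pads; the fingertips stand 25 mm ahead of it and the grasp point (between the pads) lies 6 mm ahead of it; y points along the fingers, z is the direction in which the jaws open and shut, and the axes are right-handed (so a half turn about y gives the same grasp; the last joint's range is limited). The gripper opens to 87 mm and grips with 3 to 60 N. Pads are 19 mm wide; open, the fingers measure 117 mm over their backs; the gripper's body (75 mm by 190 mm) begins 51 mm behind the grasp point.
Start: joints at [1.261, 0.321, -0.07, 1.45, 0.023, 1.371, -0.057], TCP at [0.207, -0.616, 0.248] pointing down, gripper open.
Joint ranges: [-2.86, 2.86], [-0.3, 2.09], [-1.38, 1.24], [0.06, 2.45], [-1.56, 4.7], [0.09, 2.05], [-2.69, 2.69]. Speed limits (rad/s): [2.57, 2.57, 3.14, 3.14, 3.14, 3.14, 3.14].

### API

Orientations are given as a 3x3 rotation matrix whose columns are the frame's x, y, z axes.
In Python, from station import goto, move_linear, move_j, gripper_to, pause, ik, capture, camera_params, Unreachable, hand_in, spot_in, tip_of, current_clock, current_joints, current_dq, current_tau, current_ee_pos, current_eef_rot, current_contact_force, current_torque, current_width gives the robot as it stands. Calls block until the motion is done:
- goto(position, orientation): joint-space move of the TCP to a pose.
- move_linear(position, rot=None, vel=0.15, force_limit=None): straight line of the TCP; rot=None keeps the orientation; vel is the mean speed in m/s. With force_limit (N) it stops when the force on the tool has changed by that much, and returns True; else False.
- move_j(angles): joint-space move.
- gripper_to(opening, grasp_force=None): finger opening in m; grasp_force is the grip in N (None keeps the last); returns when the fingers have stopped.
- pause(seconds).
- ik(position, orientation): joint angles nearest the present ones, or None.
- capture(name): name is "scene" or "top" or "wrist"; returns (picture, depth): 480x640x3 uint8, red, green, blue; 480x640 float32, m along the optical axis (not along the pixel's ray), 0 where there is no reading.
- camera_params(name): a dict with "mtx" (3x3 intrinsics, pixels), "xyz" and "attitude" of the camera in the world; the wrist camera has in their place "T_tool_cam" (4x4, takes a point from camera to tool coordinates, whose origin is the TCP and whose axes are the tool frame's). Camera axes: x right, y up, looking along -z (the intrinsics and any distortion apply to the point x, -y, -z); pixel columns grow to the right and rows downward; lengths in m; the calibration is good to about 2 mm. A picture is of the moment at which its call begins: read the wrist's pose just before it. camera_params takes no time and is no camera call.
A pose or a line that the arm cannot do raises Unreachable and nothing moves.
- hand_in(): hands the job in, once; it reports no verdict.
Trained networks look in the newest picture that a camera, given by its name, has taken for a name from the list of things; names that differ only in an ending like _2 or _b are one class to them, and where a whole thing is asked for, a point or a joint stands for the part that bears it (a point fixed in the world has none). Each returns a list of dicts, best first, with "conf" (0 to 1); they miss things now and then, are a little off and sometimes report something else, mostly with a low value. They report only what shows in the picture. A call takes as long as a camera call. They do not tell look-alikes from the thing itself.
- spot_in(camera, name): "bbox" ([left, top, width, height] in pixels, round what is visible of it).
- tip_of(camera, name): "point" ([column, row] in pixels: a listed point, or the origin of a listed thing).
Readings, each from a call of its own:
- current_clock(): time.
- current_joints(): joint angles.
- current_dq(): joint speeds.
- current_tau(): joint torques, N m.
- current_ee_pos(): TCP position.
- current_eef_rot(): TCP orientation.
- current_contact_force(): force on the tool from outside, world axes, zero at the start.
- current_torque(): the same for the moment, N m.
- current_width(): finger opening in m.
Only numpy, scipy, OpenCV 4.12 (cv2) and the standard library are available. Lean on these libraries where they do the work, as an engineer would, in place of code of your own. Each camera call takes 0.05 s, during which the arm holds its last target.

## Working session

There is one attempt and no reset: what is moved stays moved. The work goes in short steps, each a Python script; the robot and the scene stay as the last script left them, time stands still between calls to the robot, and variables do not carry over. Pictures are saved under pics/ and viewed, and the job is handed in when it is done.

```bash
ls; mkdir -p pics; cat > h.py <<'E'
import numpy as np, cv2
from station import *
def save(n,img): cv2.imwrite('pics/'+n+'.png', cv2.cvtColor(img,cv2.COLOR_RGB2BGR))
E
python3 - <<'E'
from h import *
print(current_clock())
for n in ['scene','top','wrist']:
    p,d=capture(n); save(n+'0',p); np.savez('pics/%s0.npz'%n,p=p,d=d)
    print(n,camera_params(n))
    if n!='wrist':
        for t in ['knob_center','anvil_top','tray','knob_square_center','knob_small_center','knob_oval_center']:
            print(t,[(np.round(r['point']).tolist(),round(r['conf'],2)) for r in tip_of(n,t)][:4])
print(current_clock(),current_ee_pos(),current_eef_rot())
E
```

```text
pics
0.0
scene {'mtx': array([[588.18573139,   0.        , 310.31034377],
       [  0.        , 588.18573139, 236.91350942],
       [  0.        ,   0.        ,   1.        ]]), 'xyz': array([1.16928907, 0.66775976, 0.7467368 ]), 'attitude': array([[-0.73332664, -0.3835009 ,  0.56139032],
       [ 0.67984796, -0.40606984,  0.61066688],
       [-0.00622762,  0.82947836,  0.55850414]])}
knob_center [([374.0, 295.0], 0.96), ([343.0, 270.0], 0.69)]
anvil_top [([246.0, 204.0], 0.7)]
tray [([402.0, 337.0], 0.64)]
knob_square_center [([393.0, 329.0], 0.82)]
knob_small_center [([444.0, 321.0], 0.66)]
knob_oval_center [([356.0, 314.0], 0.72)]
top {'mtx': array([[438.42454957,   0.        , 315.32090861],
       [  0.        , 438.42454957, 234.49867259],
       [  0.        ,   0.        ,   1.        ]]), 'xyz': array([ 0.33188019, -0.01090775,  1.01465099]), 'attitude': array([[-0.09625664,  0.97138518, -0.21713012],
       [-0.99534507, -0.09498501,  0.0163107 ],
       [-0.00478013,  0.21768941,  0.97600639]])}
knob_center [([306.0, 271.0], 0.65), ([254.0, 270.0], 0.48)]
anvil_top [([398.
[... 245 characters left out ...]
[338.46077453,   0.        , 316.80073905],
       [  0.        , 338.46077453, 239.37523734],
       [  0.        ,   0.        ,   1.        ]]), 'T_tool_cam': array([[ 7.71289122e-05, -9.61772663e-01, -2.73849116e-01,
        -7.54135150e-02],
       [ 6.08727307e-04,  2.73849112e-01, -9.61772475e-01,
        -1.37255526e-01],
       [ 9.99999812e-01, -9.25189704e-05,  6.06578967e-04,
         1.18681718e-03],
       [ 0.00000000e+00,  0.00000000e+00,  0.00000000e+00,
         1.00000000e+00]])}
0.75 [ 0.20678448 -0.61624814  0.24762219] [[-9.48026494e-01  1.15947988e-05  3.18191401e-01]
 [-3.18191400e-01 -1.12384721e-04 -9.48026487e-01]
 [ 2.47676755e-05 -9.99999994e-01  1.10233058e-04]]
```

View pics/scene0.png

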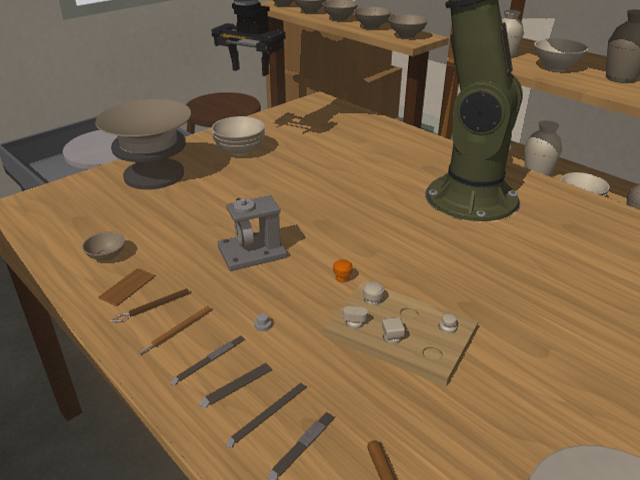

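View pics/top0.png

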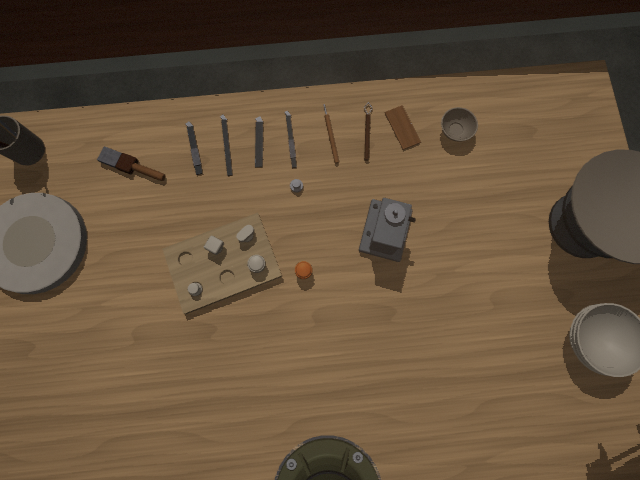

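```bash
python3 - <<'E'
import numpy as np,cv2
a=np.load('pics/scene0.npz')['p'];b=np.load('pics/top0.npz')['p']
A=cv2.resize(a[240:390,310:490],(600,500),interpolation=cv2.INTER_CUBIC)
cv2.imwrite('pics/crop_scene.png',A[:,:,::-1])
B=cv2.resize(b[170:330,160:440],(800,457),interpolation=cv2.INTER_CUBIC)
cv2.imwrite('pics/crop_top.png',B[:,:,::-1])
E
```

```text
(no output)
```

View pics/crop_scene.png

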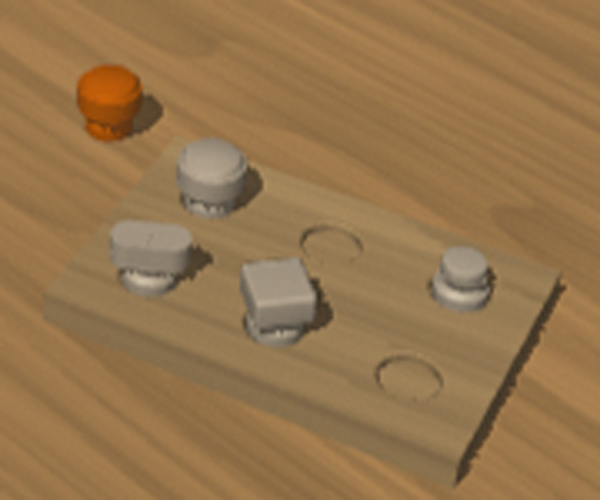

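View pics/crop_top.png

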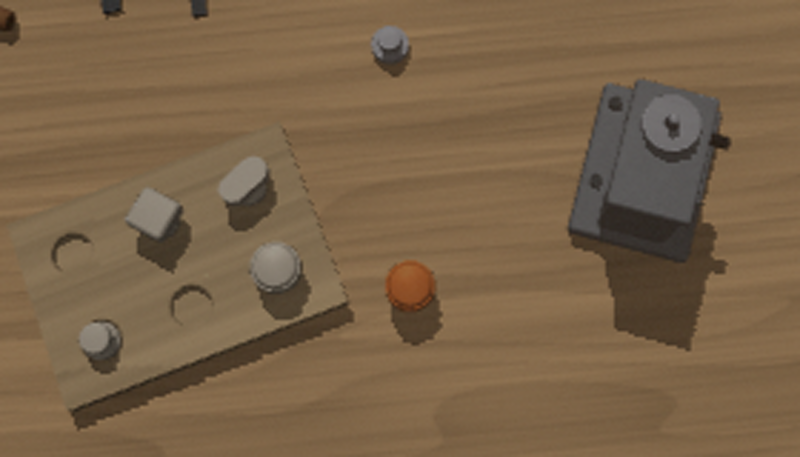

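Candidates in the top picture are the white large round knob at (257,264), the orange one at (304,270), which is off the board and excluded, and the small round one at (195,290), which is narrower than its foot. The crops confirm (257,264) in top, which is (374,292) in scene, as the plain large round white head in a pocket.

Next I'll measure.

```bash
cat >> h.py <<'E'
def cloud(n,d,T=None):
    c=camera_params(n); K=c['mtx']; v,u=np.mgrid[0:480,0:640]
    x=(u-K[0,2])/K[0,0]*d; y=(v-K[1,2])/K[1,1]*d
    P=np.stack([x,-y,-d],-1)
    if T is None: R,t=c['attitude'],c['xyz']
    else: R,t=T[:3,:3],T[:3,3]
    return P@R.T+t
def circ(pts):
    from scipy.optimize import least_squares
    c0=pts.mean(0)
    r=least_squares(lambda q:np.hypot(pts[:,0]-q[0],pts[:,1]-q[1])-q[2],[*c0,.02],loss='soft_l1',f_scale=.001)
    return r.x
E
python3 - <<'E'
from h import *
for n,(kx,ky),(ax,ay) in [('top',(257,264),(396,213)),('scene',(374,292),(244,205))]:
    z=np.load(f'pics/{n}0.npz'); P=cloud(n,z['d'])
    def rep(cx,cy,w,lo,hi):
        q=P[cy-w:cy+w,cx-w:cx+w].reshape(-1,3); m=(q[:,2]>lo)&(q[:,2]<hi); q=q[m]
        print(n,len(q),'mean',q.mean(0).round(4),'min',q.min(0).round(4),'max',q.max(0).round(4)); return q
    q=rep(kx,ky,12,.036,.08)
    q=rep(ax,ay,14,.12,.13); 
    rep(ax,ay,14,.131,.16)
    rep(304 if n=='top' else 343,270,10,.02,.06)
    rep(248 if n=='top' else 356,236 if n=='top' else 314,11,.04,.06)
    print('table',P[400,100],P[330,300])
E
```

```text
top 260 mean [0.4936 0.1095 0.0517] min [0.4755 0.0909 0.0364] max [0.5137 0.1295 0.0591]
top 373 mean [ 0.5593 -0.1957  0.1261] min [ 0.5305 -0.2297  0.12  ] max [ 0.5929 -0.1667  0.13  ]
top 18 mean [ 0.5593 -0.1955  0.1367] min [ 0.5553 -0.2045  0.131 ] max [ 0.5634 -0.1813  0.1398]
top 250 mean [0.4711 0.0077 0.038 ] min [ 0.4527 -0.0106  0.0224] max [0.4916 0.0266 0.0469]
top 184 mean [0.5663 0.1312 0.0486] min [0.549  0.112  0.0403] max [0.5848 0.1496 0.0539]
table [2.33627162e-01 4.77435176e-01 4.37331383e-04] [0.34068345 0.02783535 0.00234937]
scene 316 mean [0.5021 0.1148 0.0482] min [0.4805 0.092  0.036 ] max [0.5168 0.1312 0.0565]
scene 207 mean [ 0.5642 -0.1924  0.1253] min [ 0.5277 -0.219   0.12  ] max [ 0.5838 -0.1728  0.129 ]
scene 15 mean [ 0.5617 -0.1957  0.135 ] min [ 0.5576 -0.2009  0.1316] max [ 0.5658 -0.1932  0.139 ]
scene 279 mean [0.4797 0.013  0.0332] min [ 0.4526 -0.012   0.02  ] max [0.4957 0.0282 0.0425]
scene 237 mean [0.5695 0.1332 0.0464] min [0.5488 0.1118 0.04  ] max [0.5867 0.1523 0.0509]
table [ 0.80388185 -0.73657022 -0.74305984] [ 6.41049315e-01  6.32076389e-02 -4.13101623e-05]
```

```bash
cat >> h.py <<'E'
def Rj(zx,zy):
    z=np.array([zx,zy,0.]);z/=np.linalg.norm(z);y=np.array([0,0,-1.]);return np.stack([np.cross(y,z),y,z],1)
R0=Rj(.29,-.957)
def wrist(name):
    T=np.eye(4);T[:3,:3]=current_eef_rot();T[:3,3]=current_ee_pos()
    p,d=capture('wrist'); save(name,p)
    return p,d,cloud('wrist',d,T@camera_params('wrist')['T_tool_cam'])
E
python3 - <<'E'
from h import *
print(ik([.5605,-.1955,.28],R0),ik([.495,.11,.2],R0))
goto([.5605,-.1955,.28],R0)
p,d,P=wrist('w_anvil')
q=P.reshape(-1,3);r=np.hypot(q[:,0]-.5605,q[:,1]+.1955)
a=q[(r<.03)&(q[:,2]>.1215)&(q[:,2]<.130)];b=q[(r<.03)&(q[:,2]>.131)&(q[:,2]<.15)]
print(len(a),a.mean(0),a.min(0),a.max(0),(a.min(0)+a.max(0))/2,np.median(a[:,2]));print(len(b),b.mean(0),b.max(0))
print(tip_of('wrist','anvil_top'))
goto([.495,.11,.2],R0)
p,d,P=wrist('w_knob')
q=P.reshape(-1,3);r=np.hypot(q[:,0]-.495,q[:,1]-.11)
a=q[(r<.03)&(q[:,2]>.044)&(q[:,2]<.07)]
print(len(a),a.mean(0),(a.min(0)+a.max(0))/2,a.max(0)-a.min(0),a.max(0))
print(tip_of('wrist','knob_center'),current_clock(),current_ee_pos())
np.save('pics/Pk.npy',P)
E
```

```text
[ 0.68334554  0.21725272 -0.46011143  1.53599012  0.09709987  1.41108493
 -1.0594214 ] [ 0.7689948   0.1563907  -1.11018761  1.83453519  0.14803566  1.24047376
 -1.66117851]
1759 [ 0.56181598 -0.19631435  0.12593125] [ 0.53898057 -0.21818873  0.12154115] [ 0.58274615 -0.17488673  0.12989367] [ 0.56086336 -0.19653773  0.12571741] 0.12597632189535574
78 [ 0.56165659 -0.19627191  0.13680861] [ 0.56483815 -0.19265447  0.13988789]
[{'point': [316.1, 233.2], 'conf': 0.75}]
1512 [0.49765841 0.11094083 0.05134559] [0.49605647 0.11072557 0.04975024] [0.0394299  0.03930176 0.01145102] [0.51577142 0.13037645 0.05547575]
[{'point': [315.8, 226.4], 'conf': 0.96}] 4.1583 [0.49602746 0.1083056  0.20033041]
```

View pics/w_anvil.png

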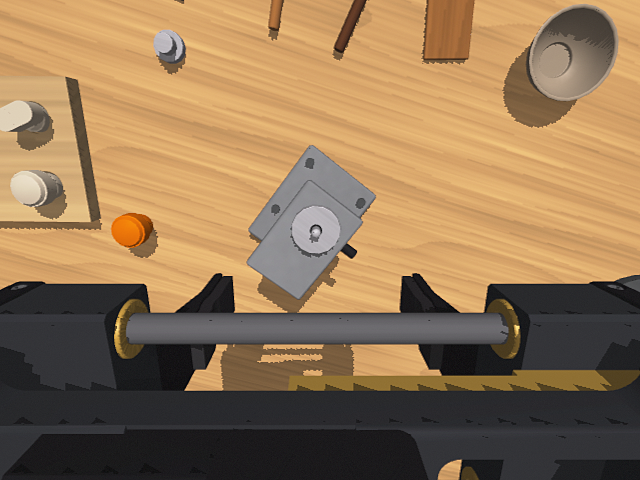

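View pics/w_knob.png

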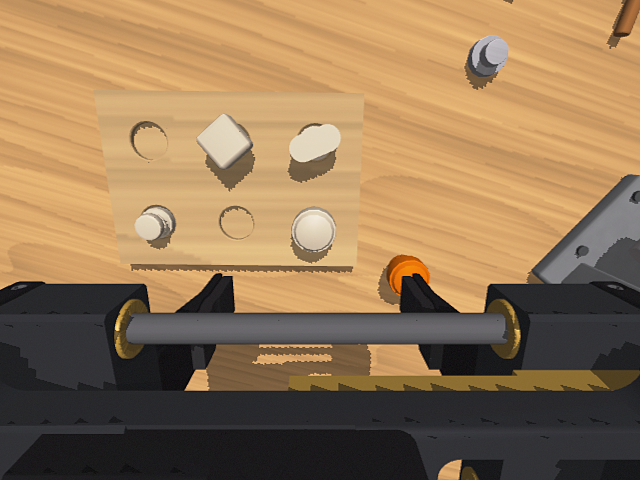

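The wrist view shows the anvil and plunger at (315,231). The knob, with its plain large round white head, is in the board pocket at (314,230). Now the grasp.

```bash
python3 - <<'E'
from h import *
gripper_to(.066,30)
k=np.array([.4961,.1107])
move_linear([*k,.10],R0,vel=.15)
print(current_ee_pos(),current_contact_force())
print(move_linear([*k,.0495],R0,vel=.06,force_limit=6),current_ee_pos(),current_contact_force())
gripper_to(.03,30)
print(current_width(),current_ee_pos(),current_contact_force())
pause(.2)
f0=current_contact_force()
move_linear([*k,.10],R0,vel=.1)
pause(.1);print(current_width(),current_ee_pos(),current_contact_force()-f0,current_clock())
wrist('w_held')
print(spot_in('wrist','knob_center'))
E
```

```text
[0.49674137 0.11100034 0.10074558] [-1.5965772   0.57828097  0.92041087]
False [0.49642124 0.11084161 0.04980224] [-0.10117607  0.20949979  0.88866085]
0.03934456787088669 [0.4961871  0.11069603 0.04962348] [-0.94637892 -0.45175268  0.60329702]
0.039012941790524794 [0.49547303 0.11050563 0.09924124] [-0.23425415  0.46761928 -3.14746017] 8.2083
[{'bbox': [274.3, 261.7, 87.4, 90.8], 'conf': 0.7}]
```

View pics/w_held.png

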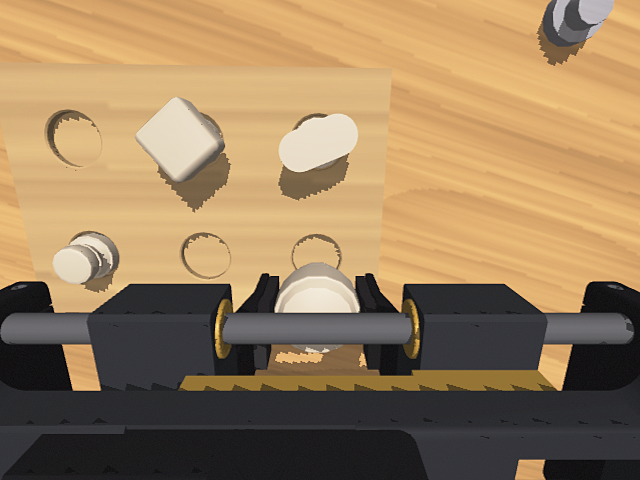

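```bash
python3 - <<'E'
from h import *
move_linear([.4961,.1107,.215],R0,vel=.25)
a=[.5611,-.1963]
move_linear([*a,.215],R0,vel=.25)
move_linear([*a,.187],R0,vel=.1)
pause(.5)
print(current_width(),current_ee_pos(),current_eef_rot().round(4),current_contact_force(),current_clock())
for n in ['scene','top','wrist']:
    T=np.eye(4);T[:3,:3]=current_eef_rot();T[:3,3]=current_ee_pos()
    p,d=capture(n); save(n+'_ab',p); np.savez(f'pics/{n}_ab.npz',p=p,d=d,T=T)
    print(n,tip_of(n,'knob_center')[:2])
p=np.load('pics/scene_ab.npz')['p'];cv2.imwrite('pics/scene_abc.png',cv2.resize(p[110:290,150:350],(800,600)[:2],interpolation=cv2.INTER_CUBIC)[:,:,::-1])
E
```

```text
0.03905502255692946 [ 0.5611547  -0.19633972  0.18715701] [[-9.57e-01  2.00e-04  2.90e-01]
 [-2.90e-01 -1.00e-04 -9.57e-01]
 [-2.00e-04 -1.00e+00  2.00e-04]] [-0.65594366 -0.34389909  0.69662966] 11.2583
scene [{'point': [341.3, 271.8], 'conf': 0.91}, {'point': [242.8, 184.8], 'conf': 0.69}]
top [{'point': [303.9, 266.2], 'conf': 0.82}]
wrist [{'point': [314.7, 307.1], 'conf': 0.93}, {'point': [81.4, 252.1], 'conf': 0.66}]
```

View pics/scene_abc.png

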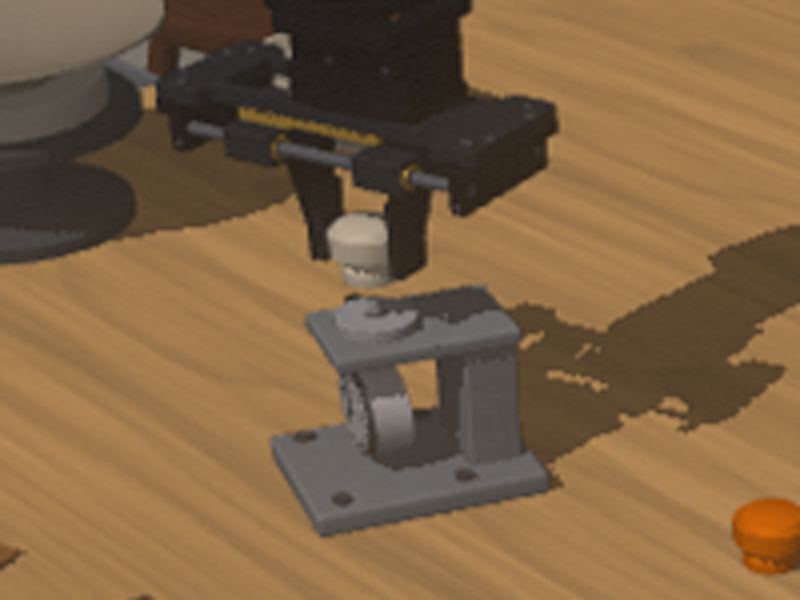

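View pics/wrist_ab.png

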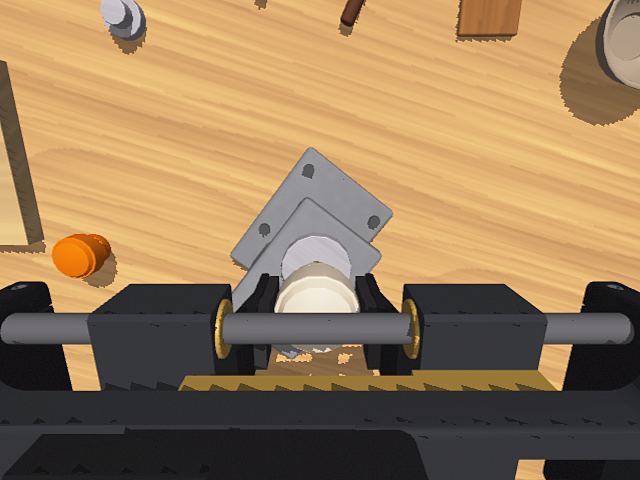

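```bash
python3 - <<'E'
from h import *
for n in ['wrist','scene','top']:
    z=np.load(f'pics/{n}_ab.npz'); P=cloud(n,z['d'],z['T']@camera_params('wrist')['T_tool_cam'] if n=='wrist' else None)
    p=z['p'].astype(int); q=P.reshape(-1,3); c=p.reshape(-1,3)
    r=np.hypot(q[:,0]-.561,q[:,1]+.196)
    R=R0; t=(q-[.5611,-.1963,0])@R  # tool x,y,z comps
    for nm,lo,hi in [('head side',.170,.1855),('head all',.170,.195),('foot',.150,.161),('anvil',.123,.129),('tip',.131,.141)]:
        m=(r<.027)&(q[:,2]>lo)&(q[:,2]<hi)&(c.max(1)>70)
        if nm[0] in'hf': m&=(abs(t[:,2])<.0195)
        s=q[m]
        if len(s)<8: continue
        print(n,nm,len(s),'toolx',t[m,0].min().round(4),t[m,0].max().round(4),'toolz',t[m,2].min().round(4),t[m,2].max().round(4),'z',s[:,2].min().round(4),s[:,2].max().round(4),circ(s[:,:2]).round(4) if nm in('head side','foot') else '')
E
```

```text
wrist head side 1274 toolx -0.0198 0.0204 toolz -0.0185 0.0194 z 0.17 0.1855 [ 0.5613 -0.1971  0.0191]
wrist head all 3585 toolx -0.0198 0.0204 toolz -0.0185 0.0194 z 0.17 0.1924 
wrist foot 70 toolx -0.0146 -0.0108 toolz -0.0084 0.0103 z 0.1507 0.1574 [ 0.5605 -0.1973  0.0151]
wrist anvil 1846 toolx -0.0216 0.0069 toolz -0.0215 0.0219 z 0.1231 0.128 
scene head side 102 toolx -0.0222 -0.0051 toolz -0.0189 0.0156 z 0.17 0.1855 [ 0.564  -0.1959  0.0168]
scene head all 212 toolx -0.0222 0.0151 toolz -0.0189 0.0164 z 0.17 0.1931 
scene foot 44 toolx -0.0177 -0.0012 toolz -0.0137 0.009 z 0.1505 0.161 [ 0.5627 -0.1964  0.0125]
scene anvil 177 toolx -0.023 0.0211 toolz -0.0228 0.0224 z 0.1231 0.1284 
scene tip 16 toolx -0.0031 0.0052 toolz -0.0054 0.002 z 0.1312 0.1394
```

Knob and anvil axes agree within about 1 mm. I'll press down slowly with a force guard.

```bash
python3 - <<'E'
from h import *
gripper_to(.03,40)
a=[.5611,-.1963]
pause(.2)
f0=current_contact_force();print(current_width(),f0,current_ee_pos())
for z in [.172,.168,.1655,.1635,.1625]:
    s=move_linear([*a,z],R0,vel=.02,force_limit=13); pause(.15)
    print(z,s,current_ee_pos().round(5),(current_contact_force()-f0).round(2),current_torque().round(2),round(current_width(),4))
    if s: break
print(current_clock())
E
```

```text
0.03911989081770463 [-0.38218262  0.09738834  0.7887936 ] [ 0.56109288 -0.19632782  0.18698776]
0.172 False [ 0.5612  -0.19633  0.17218] [ 0.11  0.35 -1.85] [-0.    0.02  0.02] 0.0389
0.168 False [ 0.56138 -0.19636  0.16835] [0.54 0.55 0.08] [-0.02 -0.09  0.01] 0.0386
0.1655 False [ 0.56135 -0.19639  0.16571] [2.12 0.78 2.54] [-0.07 -0.24 -0.07] 0.0385
0.1635 False [ 0.56136 -0.19641  0.16373] [ 1.62 -0.2   3.42] [-0.05 -0.23 -0.03] 0.039
0.1625 False [ 0.56134 -0.19638  0.16277] [ 1.18 -0.59  4.42] [-0.11 -0.18  0.03] 0.0389
14.75
```

```bash
cat >> h.py <<'E'
def avgf(n=6):
    F=[]
    for _ in range(n): F.append(current_contact_force()); pause(.03)
    return np.mean(F,0)
E
python3 - <<'E'
from h import *
a=[.5611,-.1963]; f0=np.array([-.4,.1,.75])
for z in [.162,.1615,.161,.1605,.160,.1595]:
    s=move_linear([*a,z],R0,vel=.01,force_limit=9)
    f=avgf()-f0
    print(z,s,current_ee_pos().round(5),f.round(2),current_torque().round(2),round(current_width(),4))
    if s or f[2]>14: break
print(current_clock())
p,d=capture('scene');save('scene_pr',p);cv2.imwrite('pics/scene_prc.png',cv2.resize(p[130:280,180:330],(600,600),interpolation=cv2.INTER_CUBIC)[:,:,::-1])
E
```

```text
0.162 False [ 0.56134 -0.19639  0.1623 ] [ 1.33 -0.4   4.92] [-0.09 -0.18  0.03] 0.0389
0.1615 False [ 0.5614  -0.19638  0.16193] [ 1.07 -0.17  4.84] [-0.12 -0.15  0.02] 0.0389
0.161 False [ 0.56145 -0.19641  0.16163] [ 1.33 -0.36  5.56] [-0.06 -0.09 -0.02] 0.0391
0.1605 False [ 0.56143 -0.19635  0.16159] [-0.02  0.05  8.6 ] [-0.01  0.14 -0.  ] 0.0393
0.16 False [ 0.56146 -0.1964   0.16159] [-0.46 -0.   10.51] [ 0.1   0.3  -0.04] 0.0392
0.1595 False [ 0.56149 -0.19636  0.16155] [-1.9   0.79 12.85] [ 0.2   0.56 -0.02] 0.0389
17.45
```

View pics/scene_prc.png

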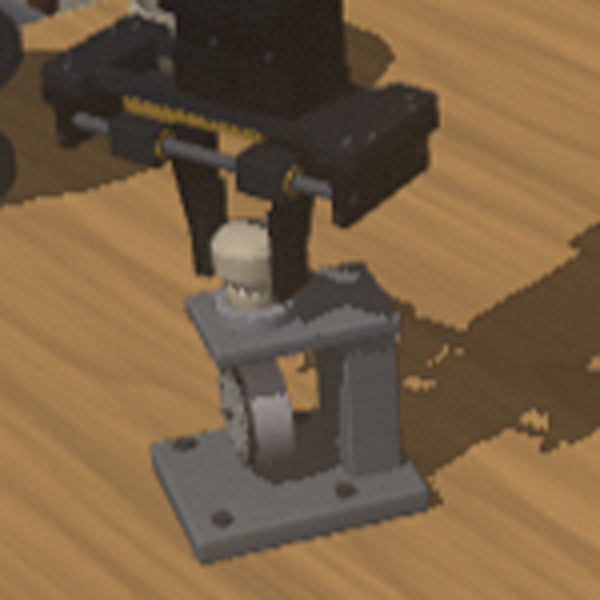

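The stop at TCP z = 0.1616 m matches the predicted foot-on-anvil height, and the force climbs steeply there. I'll ease the push a little to lower the side load, then verify.

```bash
python3 - <<'E'
from h import *
f0=np.array([-.4,.1,.75])
move_linear([.5614,-.1964,.1600],R0,vel=.01); 
pause(.6)
print(current_ee_pos(),(avgf()-f0).round(2),current_torque().round(2),current_width(),current_eef_rot().round(4))
T=np.eye(4);T[:3,:3]=current_eef_rot();T[:3,3]=current_ee_pos()
p,d=capture('wrist');save('w_fin',p);P=cloud('wrist',d,T@camera_params('wrist')['T_tool_cam'])
q=P.reshape(-1,3);r=np.hypot(q[:,0]-.561,q[:,1]+.196);t=(q-[.5611,-.1963,0])@R0
c=p.reshape(-1,3).max(1)
for nm,lo,hi in [('head',.146,.169),('anvil',.1235,.1285),('side',.146,.159)]:
    m=(r<.027)&(q[:,2]>lo)&(q[:,2]<hi)&(c>70)
    if nm!='anvil': m&=abs(t[:,2])<.0195
    print(nm,m.sum(),t[m].min(0).round(4),t[m].max(0).round(4),q[m,2].max().round(4),circ(q[m][:,:2]).round(4))
p,d=capture('scene'); save('scene_fin',p); P=cloud('scene',d)
print(current_clock(),current_contact_force())
E
```

```text
[ 0.56147537 -0.1963767   0.16154157] [-2.05  0.62 10.87] [0.09 0.57 0.01] 0.0389569208703653 [[-9.57e-01  4.00e-04  2.90e-01]
 [-2.90e-01 -6.00e-04 -9.57e-01]
 [-2.00e-04 -1.00e+00  7.00e-04]]
head 3549 [-0.0201 -0.1674 -0.0183] [ 0.0196 -0.1461  0.0195] 0.1674 [ 0.5621 -0.197   0.016 ]
anvil 1176 [-0.0216 -0.1285 -0.0207] [ 0.0003 -0.1236  0.0219] 0.1285 [ 0.5592 -0.1977  0.0203]
side 780 [-0.0201 -0.159  -0.0183] [ 0.0186 -0.1461  0.0194] 0.159 [ 0.5615 -0.1973  0.0196]
18.65 [-2.31024566  0.95103245 11.81347901]
```

View pics/w_fin.png

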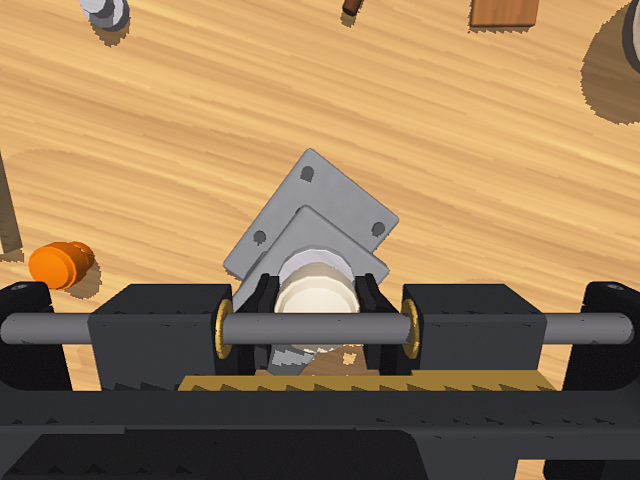

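View pics/scene_fin.png

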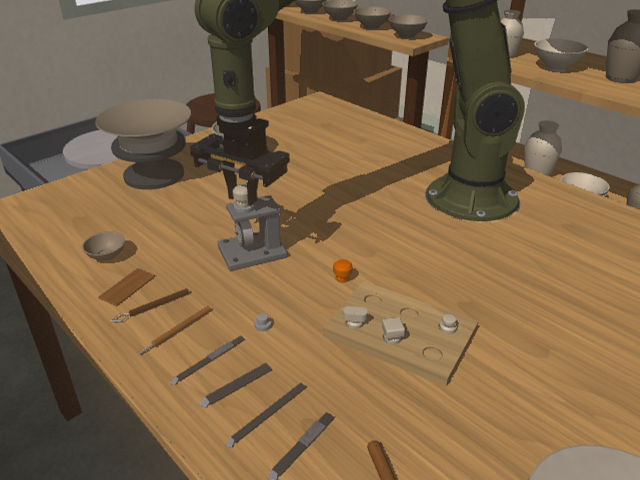

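The scene view shows the knob at (241,197) upright in the gripper on the anvil, the dial side unobstructed, and the other three knobs still in their pockets. In the wrist view (315,300) the head is concentric with the anvil. Its apex reads 1.4 mm above nominal, the same bias as in the tray, so the knob is seated.

```bash
python3 - <<'E'
from h import *
print(current_ee_pos(),current_contact_force(),current_width(),current_clock())
print(hand_in())
E
```

```text
[ 0.56150225 -0.19636639  0.16158461] [-2.31024566  0.95103245 11.81347901] 0.039066013029368796 18.65
the job is handed in; nothing more can be done
None
```

The large plain round white knob is out of its pocket and on the dial gauge, held pressed against the anvil in the gripper. I handed the job in like that at 18.7 s, so you can read the dial.

**Seating:** The tool stopped at 161.6 mm, the height predicted for the foot on the anvil, and would not go lower when pushed further. The top of the knob read 1.4 mm high, as it also did in the tray, so I take that as camera bias.

**Centring and tilt:** The knob's axis is within about 1 mm of the anvil's centre. The gripper is tilted by less than 0.1°.

**Push and grip:** The final upward force is about 11 N, made up of the 6.6 N spring and roughly 4 N on the anvil. A small side load of about 2 N remained. The knob showed no sign of slipping; the fingers stayed at 39 mm with the grip set to 40 N.

**Not confirmed:** I did not read the dial or plunger directly, because its image is too small; flat seating is judged from the height and force. During the press the force readings ran about 1 N below the spring's nominal values, which is within the sensor's noise.

**Other knobs:** The square, oval and small round knobs are still in their pockets. The orange one was not touched.

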